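# Lock the counter bottle rack with its ball-lock pin

### The arm

A 6-joint arm with a two-finger parallel gripper is mounted at the origin on the work surface. World frame = base frame: x ahead of the robot, y to its left, z up, the work surface at z = 0. Lengths are in mm, angles in rad, forces in N, time in s.
With the tool pointing down it reaches from about 350 to 850 mm from the base axis. Payload 8.1 kg.
Tool frame: the origin (TCP) lies on the centre line of the jaws, within the pads' length; the fingertips stand 22 mm ahead of it and the grasp point (between the pads) lies 3 mm ahead of it; z points along the fingers, y is the line along which they close (so a half turn about z gives the same grasp; the last joint's range is limited). The gripper opens to 85 mm and grips with 20 to 120 N. Pads are 22 mm wide; open, the fingers measure 114 mm over their backs; the gripper's body (76 mm by 85 mm) begins 54 mm behind the grasp point. The pads swing forward as they close: fully open they stand 13 mm farther back than shut.
Start: joints at [-0.085, 0.13, 1.488, -0, 1.523, -0.085], TCP at [600.005, 0.022, 253.292] pointing down, gripper open.
Joint ranges: [-2.96, 2.96], [-0.89, 2.26], [0.02, 2.5], [-1.34, 4.48], [0, 2.73], [-2.66, 2.66]. Speed limits (rad/s): [2.39, 2.39, 2.79, 3.14, 3.14, 3.14].

### API

Orientations are given as a unit quaternion [w, x, y, z].
In Python, from plant import r gives the robot as it stands. The module is installed in compiled form; this text tells all that it offers.
- The arm moves only by the tool arm_command, never from a script. Its argument "series" is a list of rows, each a list of 5 numbers: the shift along the tool's x, y, z in mm, then the turn about the tool's z in degrees, then the finger opening in mm, from 0 to 85.4. In form: [[x, y, z, spin, hand], ...]. A call has exactly 5 rows; each row shifts and turns the commanded pose from where the row before left it, along the tool's axes as they then stand; what a row does not reach is not made up. A row lasts 1/10 s, in which the tool goes at most 50 mm and 8.59 degrees, less where a joint would pass 70% of its speed; a pose out of reach is approached as far as the arm can. A call is refused whole if a number of a shift passes 50 or a number of a turn 8.59, either way. A call with a gripper value outside its range is refused whole. The fingers move at their own pace and stop on an object; the grip force is fixed at half the most. Time passes only in rows, so rows that do not move let the fingers close, or fill a call up. It gives the time, the measured TCP pose, the force, the opening and the grip force at its end, in the units of the state.
- r.observe(): the state, without advancing time (a new reading comes with each control period).
- r.snapshot(name): name is "scene" or "side" or "wrist"; returns a dict with "img" (384x512x3 uint8, red, green, blue), "depth" (384x512 float32, mm along the optical axis (not along the pixel's ray), 0 where there is no reading), "intrinsics" (3x3 intrinsics, pixels), "R" (3x3) and "t" (3): a world point X has camera coordinates R X + t. Camera axes: x right, y down, z forward; pixel columns grow to the right and rows downward; lengths in mm; the calibration is good to about 2 mm. A picture is of the moment at which its call begins.
- r.job_done(): hands the job in; it is judged then, once.
Trained networks look in a picture, given as the dict that the camera call returned (one of the last four; its "shot" number tells which), for a name from the list of things; names that differ only in an ending like _2 or _b are one class to them, and where a whole thing is asked for, a point or a joint stands for the part that bears it (a point fixed in the world has none). Each returns a list of dicts, best first, with "conf" (0 to 1); they miss things now and then, are a little off and sometimes report something else, mostly with a low value. They report only what shows in the picture. A call takes as long as a camera call.
- r.recognise(picture, label): "bbox" ([centre column, centre row, width, height] as shares, 0 to 1, of the picture: columns of its width, rows of its height, round what is visible of it).
- r.masks_of(picture, label): "mask" (384x512 bool, what is visible of it) and "bbox" ([centre column, centre row, width, height] as shares, 0 to 1, of the picture: columns of its width, rows of its height, round what is visible of it).
The state is a dict: "time_s": time; "joints": joint angles; "qvel": joint speeds; "joint_efforts": joint torques, N m; "eef_pos": TCP position; "tool_rot": TCP orientation; "wrist_force": force on the tool from outside, world axes, zero at the start; "moment": the same for the moment, N m; "width": opening from 0.0 (shut) to 1.0 (fully open); "grip_force": force on a finger pad.
Only numpy, scipy, OpenCV 4.12 (cv2) and the standard library are available. Lean on these libraries where they do the work, as an engineer would, in place of code of your own. Each camera call takes 0.05 s, during which the arm holds its last target. There are 200 camera calls.

### The job

Lock up the bottle rack: swing its locking bar down onto its rest in the bracket, then take the quick-release pin from the counter and, holding its thumb button in, push it through the bracket and the bar until its shoulder meets the bracket, and let the button spring out so that the pin is locked. Feel for the holes and do not force the pin or the bar, and leave the bottles and the can where they stand.

Things in the scene. Friction and masses are not known exactly. Their poses are not given: they have to be found in the camera images.
- rack: Fixed green steel bottle rack. Origin on the counter under the middle of the bar's line; x from front (robot side) to back, y left along the bar, z up. Base plate 10 mm thick, x -45 to 125 mm, y +-200 mm; bottles stand about 76 mm behind the bar's line. Bar hinge axis: along x through (0, 170, 108) mm, at the left end. A clevis bracket for the bar's free end stands at the right end.
- slot_end (a point): In line with the right-hand end of the bar's slotted eye (bar home), at pin-hole height in the plane of the bracket's front face: (-9, -152, 110) mm in the rack's frame; axes as the rack's. The bracket is bolted tight through slots along y: its pin holes lie at this height, 8 to 36 mm to the left (+y) of this point; not measured: find it by feel or eye. The pin goes in from the front, along +x.
- bar (a joint): Angle of the locking bar, rad: 0 = level, down on its rest in the bracket (home); positive = free end raised. It starts raised; a stiff hinge keeps it where it is left (under 4 N at the sleeve moves it). Flat aluminium, 6 mm thick, 28 mm high; its eye, 300 mm from the hinge, is a slot 44 mm long, 14 mm high, at home 2 mm lower than the lug holes: the pin's tapered nose lifts it to about 0.004 rad.
- bar_grip (a point): Middle of the red grip sleeve on the bar, 200 mm from the hinge axis. The sleeve is 60 mm long along the bar, 16 mm thick (x) and 34 mm high. Axes as the rack's, turned with the bar. At home its top is 125 mm above the counter.
- pin_center (a point): Middle of the ball-lock pin's handle, on its axis, which lies level 20 mm above the counter. x runs along the axis from button to nose. In mm along x from here: octagonal finger flange, 40 across flats, -23 to -18; hub, 12 across, -18 to 15; shoulder disc, 40 across flats, 15 to 20 (front face = stop); 12 mm shank, 20 to 47; nose tapering from 12 to 7 mm, 47 to 57. About 0.14 kg.
- pin_grip (a point): Where to squeeze the pin: on its axis, 26.5 mm behind pin_center, half-way between the button's outer face (-35 mm from pin_center; -30 when pressed) and the flange's front face (-18). From above, one finger on the red button (34 mm across), the other in front of the flange, tips just above the 12 mm hub. Axes as pin_center. The squeeze may tip the pin a few degrees in the grip.
- pin_button (a joint): Travel of the pin's thumb button, m: 0 = out (balls out, pin locked), 0.005 = fully in (balls drawn in). Spring: 3 N to start, 8 N fully in. The two balls, 43.5 mm ahead of pin_center, stand out sideways to 17 mm across, wider than the 13 mm holes, and draw in flush only while the button is pressed.
- pin_nose (a point): Tip of the pin's nose, on its axis, 57 mm ahead of pin_center; axes as pin_center. With the shoulder against the front lug it stands 37 mm beyond the lug's front face. The bracket's two upright lugs are 4 mm thick, 10 mm apart, 60 mm wide (holes in the middle), reach 128 mm high; 13 mm holes.
- bottle0: Bottle standing on the rack, 56 mm across, 165 mm high; origin at the centre of its underside. Leave it.
- bottle1: Second bottle on the rack, as bottle0.
- bottle2: Third bottle on the rack, as bottle0 (the three swap places).
- can: Drinks can on the counter, 66 mm across, 115 mm high; origin at the centre of its underside. Leave it.

How it is judged:
By the outcome, as a careful person would: the job done as asked, in the order asked, and still so for the second after the job is handed in, with the robot touching nothing.
It also fails if it takes over 64 s, if anything falls off the work surface, if the arm or the gripper's body presses on something with over 40 N, if the wrist force passes 120 N, or if a joint passes its speed limit or range.

## Working session

There is one attempt and no reset: what is moved stays moved. The work goes in short steps, Python scripts to look and compute and a tool call to move; the robot and the scene stay as the last step left them, time stands still between calls to the robot, and variables do not carry over. Pictures are saved under pics/ and viewed, at most 12 in all, crops included, and the job is handed in when it is done.

Besides the shell and the picture viewer there is one more tool, called after ">>>" as name(argument=value, ...), one argument or row to a line, values as JSON. arm_command: Moves the arm, as the interface text tells. Its arguments: {"type":"object","properties":{"series":{"type":"array","items":{"type":"array","items":{"type":"number"}}}},"required":["series"]}

```bash
mkdir -p pics; cat > h.py <<'E'
import numpy as np, cv2
from plant import r
def pts(s,mask):
    v,u=np.nonzero(mask&(s["depth"]>0)); z=s["depth"][v,u]
    K=np.array(s["intrinsics"]); c=np.stack([(u-K[0,2])/K[0,0]*z,(v-K[1,2])/K[1,1]*z,z],1)
    return (c-np.array(s["t"]))@np.array(s["R"])
def proj(s,X):
    c=np.array(s["R"])@np.array(X,float)+np.array(s["t"]); p=np.array(s["intrinsics"])@c; return p[:2]/p[2]
def save(s,n,crop=None,k=1):
    i=s["img"][:,:,::-1]
    if crop: i=i[crop[1]:crop[3],crop[0]:crop[2]]
    cv2.imwrite("pics/"+n+".png",cv2.resize(i,None,fx=k,fy=k,interpolation=cv2.INTER_CUBIC))
E
python3 - <<'E'
from h import *
np.set_printoptions(precision=1,suppress=True)
o=r.observe(); print(o["tool_rot"],o["time_s"])
ims=[]
for n in ["scene","side"]:
    s=r.snapshot(n); ims.append(s["img"][:,:,::-1]); print(n,np.array(s["R"]).tolist(),s["t"])
    np.savez("pics/"+n+"0.npz",**{k:s[k] for k in("img","depth","intrinsics","R","t")})
    for l in ["rack","bar","bar_grip","pin_center","pin_button","bottle0","can"]:
        for d in r.masks_of(s,l)[:3]:
            p=pts(s,d["mask"])
            if len(p)>5: print(l,round(d["conf"],2),np.array(d["bbox"])*[512,384,512,384],len(p),np.percentile(p,[2,50,98],axis=0).ravel())
cv2.imwrite("pics/a.png",cv2.resize(np.hstack(ims),(800,300)))
E
```

```text
[-0.   0.7  0.7 -0. ] 0.0
scene [[-0.18242050867650308, 0.9832204849526448, -0.0004857815267838391], [0.6134903330474538, 0.11343699204171968, -0.7815124183874823], [-0.7683439134082667, -0.14286191516990354, -0.62388949656366]] [ 130.1 -262.7 1368.4]
rack 0.55 [276.6 211.  181.4 129.3] 9808 [ 573.3 -150.9    2.4  661.9   -6.7   12.3  747.4  230.3  218.5]
bar 0.72 [277.9 172.  143.8  51.5] 1574 [ 585.  -104.9  118.8  613.1   23.1  182.2  630.9  158.8  237.9]
bar 0.72 [182.8 174.3  16.7  28.9] 260 [ 404.5 -283.8    6.8  450.7 -258.2   25.9  485.2 -239.8   40.4]
bar_grip 0.94 [274.2 172.6 132.   53.3] 1696 [ 312.2 -135.8   -0.6  611.7   21.9  178.7  630.9  157.2  237.5]
pin_center 0.5 [182.9 175.   18.4  23.1] 265 [ 403.6 -283.7    4.6  450.3 -258.2   25.9  484.8 -239.8   40.4]
bottle0 0.7 [334.1 227.4  27.4  65.7] 1156 [650.2 141.1  20.3 672.1 165.3 111.  683.  190.7 175.5]
bottle0 0.67 [272.  230.8  25.9  64. ] 1244 [601.8   4.8  10.  699.6  34.1 108.2 711.7  58.5 175.8]
bottle0 0.56 [302.2 226.1  31.1  64.1] 1219 [659.1  71.1  13.9 686.4  96.8 109.1 697.2 122.8 175.2]
can 0.81 [332.
[... 854 characters left out ...]
ton 0.47 [202.3 319.3   6.5  22.5] 94 [ 397.7 -289.3   12.3  405.4 -276.1   30.6  411.2 -255.3   37.5]
pin_button 0.24 [227.2 312.8  47.7  30.9] 502 [ 402.7 -288.7   -1.   440.8 -267.1   24.6  482.9 -247.    39.7]
bottle0 0.77 [292.4 144.8  24.6  57.3] 519 [612.   30.2   9.  645.  152.1 121.8 670.2 219.3 173.7]
bottle0 0.7 [301.6 159.   14.9  60. ] 618 [639.8  65.2  14.9 657.2  79.7  89.8 684.2 155.  174.3]
bottle0 0.6 [315.9 172.   26.9  62.1] 961 [654.   -0.1  27.8 678.6   9.   96.5 703.6  32.5 174.1]
can 0.77 [200.2 165.   33.8  48.6] 1128 [373.4 124.   -0.1 405.4 132.6  73.7 436.  182.9 114.9]
can 0.31 [317.8 172.5  25.1  62. ] 1002 [653.9  -0.1  27.5 678.5   9.6  96.8 704.7  34.9 174.1]
```

View pics/a.png

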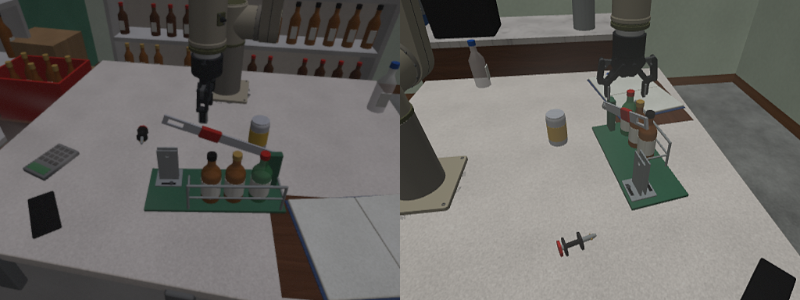

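The scene shows the rack with its raised bar in the middle, the can to its left (robot's view), and the pin lying alone on the robot's right. Next I'll fit the rack and pin poses.

```bash
python3 - <<'E'
from h import *
np.set_printoptions(precision=3,suppress=True)
for n in ["scene","side"]:
    s=dict(np.load("pics/"+n+"0.npz"))
    hsv=cv2.cvtColor(s["img"],cv2.COLOR_RGB2HSV); H,S,V=cv2.split(hsv)
    g=(H>50)&(H<95)&(S>80)
    full=np.ones_like(g); P=np.zeros(g.shape+(3,)); m=s["depth"]>0; P[m]=pts(s,full)
    pl=g&(P[...,2]>5)&(P[...,2]<16)&(P[...,0]>500)&(P[...,0]<800)&(abs(P[...,1])<300)
    k=P[pl][:,:2].astype(np.float32); 
    rc=cv2.minAreaRect(k); print(n,"plate",len(k),rc,P[pl][:,2].mean())
    # red sleeve
    rd=((H<8)|(H>172))&(S>130)
    sl=rd&(P[...,2]>120)&(P[...,2]<280)&(P[...,0]>540)&(P[...,0]<680)&(abs(P[...,1])<150)
    q=P[sl]; print("sleeve",len(q),q.mean(0),np.percentile(q,[3,97],axis=0).ravel())
    # pin
    pp=(P[...,0]>380)&(P[...,0]<510)&(P[...,1]<-220)&(P[...,1]>-310)&(P[...,2]>8)&(P[...,2]<45)
    q=P[pp]; c=q.mean(0); w,v=np.linalg.eigh(np.cov((q-c).T)); a=v[:,2]*np.sign(v[0,2]); t=(q-c)@a
    print("pin",len(q),c,a,np.degrees(np.arctan2(a[1],a[0])),c+a*t.min(),c+a*t.max(), np.percentile(t,[1,99]))
    b=rd&pp; print("button",b.sum(),P[b].mean(0))
    # metal lugs: z 60..130 near right end
    lg=(P[...,2]>40)&(P[...,2]<127)&(P[...,0]>530)&(P[...,0]<650)&(P[...,1]<-60)&(P[...,1]>-220)
    q=P[lg]; print("lugs",len(q),q.mean(0),np.percentile(q,[2,98],axis=0).ravel())
save(dict(np.load("pics/side0.npz")),"c",(190,90,390,340),2.4)
E
```

```text
scene plate 4257 ((647.1580200195312, 36.76220703125), (169.99359130859375, 396.7254943847656), 9.69869613647461) 9.87601323574777
sleeve 371 [614.643  15.574 187.982] [604.675 -10.707 168.048 620.578  41.842 205.935]
pin 266 [ 441.162 -259.315   26.288] [ 0.964  0.248 -0.095] 14.442039599644254 [ 401.366 -269.564   30.226] [ 491.972 -246.229   21.261] [-39.979  49.675]
button 8 [ 405.716 -266.476   36.294]
lugs 830 [ 635.283 -104.694   88.657] [ 619.079 -133.893   42.546  642.531  -76.517  126.277]
side plate 3447 ((645.2407836914062, 32.78526306152344), (167.95140075683594, 398.4509582519531), 9.319181442260742) 8.642698534544111
sleeve 58 [606.574   1.9   195.397] [599.208 -19.498 180.599 613.445  37.573 206.48 ]
pin 564 [ 437.257 -267.774   26.519] [ 0.95   0.306 -0.069] 17.862651218094076 [ 401.881 -279.174   29.087] [ 490.892 -250.489   22.626] [-36.466  53.49 ]
button 66 [ 405.574 -279.116   31.622]
lugs 765 [ 625.916 -116.776   90.275] [ 614.735 -139.853   42.658  640.777  -81.917  126.784]
```

View pics/c.png

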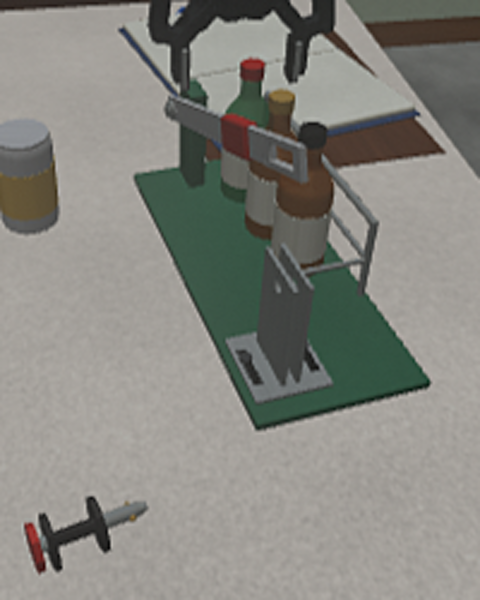

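>>> arm_command(
  series=[
    [3.5,10.8,0,-4.75,0],
    [0,0,0,-4.75,0],
    [0,0,0,0,0],
    [0,0,0,0,0],
    [0,0,0,0,0],
  ],
)

```text
time_s: 1.3
eef_pos: [610.7, 3.5, 253.3]
tool_rot: [-0.0, 0.647, 0.763, -0.0]
wrist_force: [-0.0, 0.5, -0.7]
width: 0.146
grip_force: 0.0
```

>>> arm_command(
  series=[
    [0,0,10,0,0],
    [0,0,15,0,0],
    [0,0,15,0,0],
    [0,0,15,0,0],
    [0,0,15,0,0],
  ],
)

```text
time_s: 1.8
eef_pos: [610.2, 3.5, 181.1]
tool_rot: [-0.001, 0.646, 0.763, -0.0]
wrist_force: [-0.3, 0.5, -0.0]
width: 0.0
grip_force: 0.1
```

>>> arm_command(
  series=[
    [0,0,15,0,0],
    [0,0,8,0,0],
    [0,0,4,0,0],
    [0,0,3,0,0],
    [0,0,2,0,0],
  ],
)

```text
time_s: 2.3
eef_pos: [611.2, 3.5, 151.7]
tool_rot: [0.0, 0.646, 0.763, 0.0]
wrist_force: [0.5, -0.5, -0.5]
width: 0.005
grip_force: 0.0
```

```bash
python3 - <<'E'
from h import *
o=r.observe();print(o["eef_pos"],o["wrist_force"],o["moment"])
s=r.snapshot("scene");t=r.snapshot("side")
a=cv2.resize(s["img"][130:260,180:360],(540,390));b=cv2.resize(t["img"][90:290,240:400],(312,390))
cv2.imwrite("pics/d.png",cv2.resize(np.hstack([a,b]),(800,366))[:,:,::-1])
E
```

```text
[611.20448542   3.47936794 151.71600577] [ 0.53560212 -0.47017769 -0.50673939] [-0.04667752 -0.01553386  0.02894541]
```

View pics/d.png

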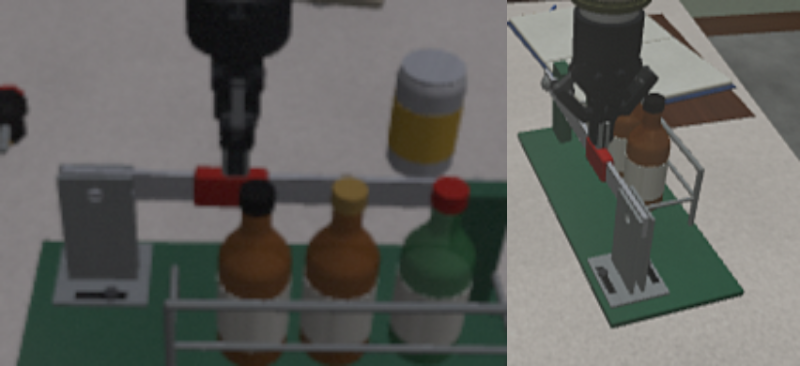

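The bar is nearly level between the lugs (lug at ~95,220; sleeve at ~230,187). I'll ease down until contact with the rest is felt.

>>> arm_command(
  series=[
    [0,0,1.5,0,0],
    [0,0,1,0,0],
    [0,0,1,0,0],
    [0,0,0.5,0,0],
    [0,0,0,0,0],
  ],
)

```text
time_s: 2.9
eef_pos: [610.7, 3.5, 147.2]
tool_rot: [-0.0, 0.646, 0.763, -0.0]
wrist_force: [0.3, -0.0, 0.8]
width: 0.001
grip_force: 0.0
```

>>> arm_command(
  series=[
    [0,0,0.5,0,0],
    [0,0,0.5,0,0],
    [0,0,0.5,0,0],
    [0,0,0,0,0],
    [0,0,0,0,0],
  ],
)

```text
time_s: 3.4
eef_pos: [610.9, 3.5, 147.0]
tool_rot: [0.0, 0.646, 0.763, 0.0]
wrist_force: [-3.9, -0.0, 9.0]
width: 0.002
grip_force: 4.2
```

>>> arm_command(
  series=[
    [0,0,-30,0,0],
    [0,0,-45,0,0],
    [-30,0,-40,0,0],
    [-45,-10,0,0,85],
    [-35,-10,0,0,85],
  ],
)

```text
time_s: 3.9
eef_pos: [610.3, -110.1, 263.4]
tool_rot: [0.002, 0.646, 0.763, 0.001]
wrist_force: [0.7, 0.7, -0.2]
width: 0.33
grip_force: 0.0
```

```bash
python3 - <<'E'
from h import *
np.set_printoptions(precision=2,suppress=True)
o=r.observe();print(o["eef_pos"],o["wrist_force"],o["time_s"])
s=r.snapshot("wrist");np.savez("pics/w1.npz",**{k:s[k] for k in("img","depth","intrinsics","R","t")})
R=np.array(s["R"]);print(R,-R.T@np.array(s["t"]),np.array(s["intrinsics"])[0])
save(s,"e")
full=np.ones((384,512),bool);q=pts(s,full)
c,sn=np.cos(.1658),np.sin(.1658)
o0=np.array([606.7,28.2]); d=q[:,:2]-o0; L=np.c_[d[:,0]*c+d[:,1]*sn,-d[:,0]*sn+d[:,1]*c,q[:,2]]
m=(abs(L[:,0])<25)&(L[:,1]<-70)&(L[:,1]>-200)&(L[:,2]>118)&(L[:,2]<140)
print(m.sum(),np.percentile(L[m],[0,2,50,98,100],axis=0))
E
```

```text
[ 610.33 -110.11  263.4 ] [ 0.75  0.68 -0.18] 3.9
[[ 0.99  0.16  0.  ]
 [ 0.16 -0.95  0.28]
 [ 0.05 -0.27 -0.96]] [598.31 -41.87 383.83] [342.12   0.   256.39]
1870 [[ -10.14 -168.88  118.02]
 [  -9.91 -166.12  119.6 ]
 [  -0.95 -127.9   122.87]
 [   7.52  -73.45  129.19]
 [   8.04  -70.58  129.73]]
```

View pics/e.png

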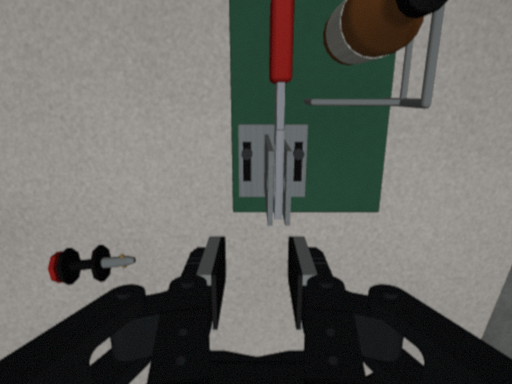

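The wrist view shows the bar lying between the two lugs (tops at columns ~268 and ~289, rows 137–224) and the pin at (50–135, 265) with its nose toward the rack. I'll measure both in this view.

```bash
python3 - <<'E'
from h import *
np.set_printoptions(precision=1,suppress=True)
s=dict(np.load("pics/w1.npz"))
full=np.ones((384,512),bool);P=np.zeros((384,512,3));P[s["depth"]>0]=pts(s,full)
d=P[...,:2]-[606.7,28.2];c,sn=np.cos(.1658),np.sin(.1658)
L=np.dstack([d[...,0]*c+d[...,1]*sn,-d[...,0]*sn+d[...,1]*c,P[...,2]])
z=L[...,2]; y=L[...,1]; x=L[...,0]
t=(z>125.5)&(z<131)&(y<-80)&(y>-200)&(abs(x)<25)
for nm,m in(("front",t&(x<-2)),("back",t&(x>3.5))):
    print(nm,m.sum(),np.percentile(x[m],[1,50,99]),np.percentile(y[m],[0,1,50,99,100]),z[m].mean())
b=(z>100)&(y<-30)&(y>-70)&(abs(x)<25)&(z<135); print("bar",np.percentile(x[b],[2,50,98]),z[b].mean())
for lo in(-10,-30,-50,-70,-90,-110,-130,-150):
    m=(z>112)&(z<127)&(y<lo)&(y>lo-20)&(abs(x)<6); print(lo,m.sum(),np.median(x[m]) if m.any() else 0,np.percentile(z[m],80) if m.any() else 0)
H,S,V=cv2.split(cv2.cvtColor(s["img"],cv2.COLOR_RGB2HSV))
g=(H>50)&(H<95)&(S>80)&(z>5)&(z<15); print("plate",np.percentile(x[g],[.5,99.5]),np.percentile(y[g],[.5]),z[g].mean())
# edge yaw
e=[]
for v in range(5,200,5):
    u=np.nonzero(g[v])[0]
    if len(u)>20: e.append(P[v,u[0]])
e=np.array(e);print("plate yaw",np.degrees(np.arctan(-np.polyfit(e[:,1],e[:,0],1)[0])))
# pin
u0=np.s_[230:300,35:145]
Q=P[u0].reshape(-1,3);I=s["img"][u0].reshape(-1,3)
Q_=Q[(Q[:,2]>12)&(Q[:,2]<48)]
def fit(q):
    cc=q.mean(0);w,v=np.linalg.eigh(np.cov((q[:,:2]-cc[:2]).T));a=v[:,1]*np.sign(v[0,1]);return cc,a
cc,a=fit(Q_);t=(Q_[:,:2]-cc[:2])@a;n=(Q_[:,:2]-cc[:2])@[-a[1],a[0]]
print("pin",len(Q_),cc,np.degrees(np.arctan2(a[1],a[0])),t.min(),t.max())
for lo in np.arange(-50,60,5):
    m=(t>=lo)&(t<lo+5)
    if m.sum()>2: print(lo,m.sum(),"n",n[m].min(),n[m].max(),(n[m].min()+n[m].max())/2,"z",Q_[m,2].max())
E
```

```text
front 399 [-10.   -8.1  -6.1] [-168.7 -167.9 -135.5 -109.2 -109. ] 127.99905270424082
back 404 [3.9 5.8 7.9] [-168.9 -168.3 -137.2 -109.2 -109. ] 127.99214597197518
bar [-8.8 -1.4  6.6] 123.38426866047998
-10 561 -0.09810170845129473 125.56411458797616
-30 520 0.023687521180248083 125.52173711320322
-50 357 -0.7521805511653596 125.11346222566522
-70 241 -1.148254582663796 122.5822365326928
-90 228 -0.9295917749012101 122.66770996286961
-110 259 -0.3690259581559907 122.7170256406639
-130 230 -0.7004636510569995 122.59709804357922
-150 189 -0.6091704679648089 122.67089288854199
plate [-44.3 121.3] [-196.4] 10.11172583516366
plate yaw 9.480961445379588
pin 1803 [ 435.7 -261.2   27.8] 13.340719016929732 -37.556945223841296 55.378576747142326
-40 60 n -20.46495748361407 13.143948705871086 -3.6605043888714928 z 38.52587556358284
-35 194 n -20.412673064508372 13.692924652657592 -3.35987420592539 z 38.71740830235164
-30 9 n -4.114816633151539 16.015359796482695 5.950271581665579 z 39.34890175038857
-25 289 n -23.80539493530992 16.99459797620727 -3.405398479551325 z 42.24569179830459
-20 265 
[... 589 characters left out ...]
263261257182
20 42 n -5.364347982060199 4.258731381102522 -0.5528083004788384 z 27.066615137787736
25 42 n -6.167415321848651 4.47493575108379 -0.8462397853824304 z 26.652031917844113
30 44 n -6.2544416109102015 4.6280292534159555 -0.813206178747123 z 26.436928262005598
35 43 n -5.260866503273438 6.294493696062004 0.5168135963942828 z 26.95112952514919
40 58 n -7.721936998135764 7.116767434081376 -0.3025847820271941 z 27.590441482809435
45 46 n -5.456062377042293 5.211021017001776 -0.12252068002025851 z 26.198224737673243
50 39 n -4.916390615499317 4.027408218843914 -0.44449119832770156 z 25.526472953798567
55 10 n -3.715433579865737 0.5372991493100815 -1.5890672152778278 z 24.04493981965319
```

```bash
cat >> h.py <<'E'
from scipy.spatial.transform import Rotation as Ro
def rel(target):
    o=r.observe();q=o["tool_rot"];M=Ro.from_quat([q[1],q[2],q[3],q[0]]).as_matrix()
    y=M[:,1]; print("tcp",np.round(o["eef_pos"],2),"tool-y yaw",round(np.degrees(np.arctan2(y[1],y[0])),2),"shift",np.round(M.T@(np.array(target)-o["eef_pos"]),2),"F",np.round(o["wrist_force"],1),"t",o["time_s"])
E
python3 -c "
from h import *
rel([408.7,-270.8,130])"
```

```text
tcp [ 608.79 -115.41  261.88] tool-y yaw 9.32 shift [-120.37 -222.73  132.21] F [-0.6 -3.  -0.2] t 3.95
```

>>> arm_command(
  series=[
    [-24,-44,0,0,36],
    [-24,-44,20,0,36],
    [-24,-45,40,0,36],
    [-24,-45,40,0,36],
    [-24,-45,32,0,36],
  ],
)

```text
time_s: 4.45
eef_pos: [435.9, -241.8, 152.4]
tool_rot: [-0.0, 0.646, 0.763, 0.0]
wrist_force: [0.4, -0.9, -0.5]
width: 0.424
grip_force: 0.0
```

>>> arm_command(
  series=[
    [0,0,0,-3,36],
    [0,0,0,-3,36],
    [0,0,0,0,36],
    [0,0,0,0,36],
    [0,0,0,0,36],
  ],
)

```text
time_s: 4.95
eef_pos: [437.8, -241.4, 154.2]
tool_rot: [0.0, 0.606, 0.796, 0.0]
wrist_force: [0.7, 0.6, 0.2]
width: 0.419
grip_force: 0.0
```

```bash
python3 - <<'E'
from h import *
np.set_printoptions(precision=1,suppress=True)
rel([408.7,-270.8,48.5])
s=r.snapshot("wrist");save(s,"f");P=np.zeros((384,512,3));P[s["depth"]>0]=pts(s,np.ones((384,512),bool))
m=(P[...,2]>3)&(P[...,2]<48)&(abs(P[...,0]-440)<65)&(abs(P[...,1]+262)<45)
q=P[m]; print(len(q))
rows=[]
a=np.array([np.cos(np.radians(15.5)),np.sin(np.radians(15.5))]);n=np.array([-a[1],a[0]])
t=(q[:,:2]-[434.2,-263.7])@a;w=(q[:,:2]-[434.2,-263.7])@n
print("t range",np.percentile(t,[.2,99.8]))
for lo in np.arange(-40,60,5):
    k=(t>=lo)&(t<lo+5)
    if k.sum()>4: print(lo,k.sum(),"w",w[k].min(),w[k].max(),(w[k].min()+w[k].max())/2,"z",q[k,2].max(),"t",t[k].min(),t[k].max())
k=(q[:,2]>30);print(np.histogram(t[k],np.arange(-40,30,2)))
E
```

```text
tcp [ 437.8 -241.4  154.2] tool-y yaw 15.47 shift [-20.5 -35.9 105.7] F [0.7 0.6 0.2] t 4.95
2855
t range [-34.7  56.4]
-35 293 w -16.120255316226434 16.65470502372308 0.2672248537483224 z 38.69050066739941 t -34.93080455799332 -30.02199226003784
-30 309 w -17.226051842857338 16.63002167467169 -0.2980150840928246 z 38.38928891771026 t -29.9869068050894 -25.056903709462787
-25 210 w -19.707966983572714 19.678718460897567 -0.01462426133757333 z 41.49342385533217 t -24.982974709040068 -20.001695299576067
-20 373 w -20.710210020360527 19.66001450756463 -0.5250977563979493 z 41.31769250553994 t -19.997630366793796 -15.003532874147016
-15 91 w -5.624394619623845 5.482865536873181 -0.07076454137533217 z 27.173054348758356 t -14.886931431951146 -10.355940863219368
-10 101 w -5.392832900122019 5.381917009099117 -0.005457945511451179 z 27.37302516441575 t -9.964133630425273 -5.0019949709247316
-5 93 w -5.445590668310694 5.404672971894161 -0.020458848208266378 z 26.8899805639486 t -4.995362074004371 -0.33110845853863025
0 91 w -5.556818963432407 5.531519987431965 -0.012649488000221254 z 27.3359
[... 1113 characters left out ...]
 z 26.82605280654024 t 45.12805140621412 49.96576024126909
50 69 w -5.361639602440906 3.887081749540065 -0.7372789264504207 z 26.134180568810716 t 50.076150287953865 54.880872348468316
55 20 w -3.485270016165373 2.458756195572742 -0.5132569102963154 z 24.722616898055705 t 55.07677991263925 57.05303913431926
(array([  0,   0,  38,  93,  90,  97,   0,   0,  48, 122, 133,  46,   0,
         0,   0,   0,   0,   0,   0,   0,   0,   0,   0,   0,   0,   0,
         0,  59, 130, 127,   7,   0,   0,   0]), array([-40, -38, -36, -34, -32, -30, -28, -26, -24, -22, -20, -18, -16,
       -14, -12, -10,  -8,  -6,  -4,  -2,   0,   2,   4,   6,   8,  10,
        12,  14,  16,  18,  20,  22,  24,  26,  28]))
```

View pics/f.png

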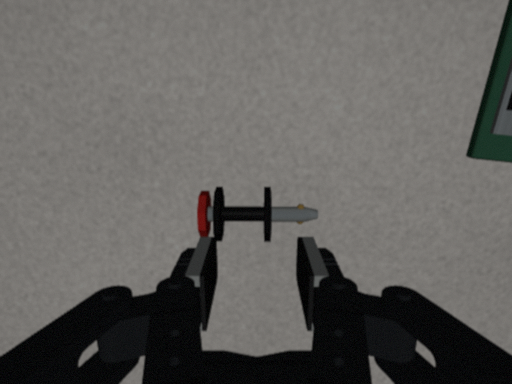

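The view confirms the pin pose: button at (204,213), flange at (219,213), shoulder at (268,213), axis in line with the tool.

>>> arm_command(
  series=[
    [-10,-18,5,0,36],
    [-10.5,-17.9,20,0,36],
    [0,0,25,0,36],
    [0,0,0,0,36],
    [0,0,0,0,36],
  ],
)

```text
time_s: 5.5
eef_pos: [408.3, -270.5, 104.0]
tool_rot: [-0.001, 0.605, 0.796, 0.0]
wrist_force: [0.8, 0.3, 0.8]
width: 0.426
grip_force: 0.0
```

```bash
python3 -c "
from h import *
rel([408.7,-270.8,48.5])"
```

```text
tcp [ 408.27 -270.51  104.04] tool-y yaw 15.5 shift [-0.45  0.37 55.54] F [0.8 0.3 0.8] t 5.5
```

>>> arm_command(
  series=[
    [0,0.3,18,0,36],
    [0,0,18,0,36],
    [0,0,12,0,36],
    [0,0,6,0,36],
    [0,0,1.5,0,36],
  ],
)

```text
time_s: 6.0
eef_pos: [408.8, -270.7, 48.5]
tool_rot: [-0.0, 0.605, 0.796, 0.0]
wrist_force: [-0.5, -0.4, 0.4]
width: 0.423
grip_force: 0.0
```

>>> arm_command(
  series=[
    [0,0,0,0,24],
    [0,0,0,0,16],
    [0,0,0,0,8],
    [0,0,0,0,4],
    [0,0,0,0,4],
  ],
)

```text
time_s: 6.5
eef_pos: [409.0, -271.6, 49.8]
tool_rot: [0.001, 0.605, 0.796, -0.0]
wrist_force: [-2.0, 0.6, 6.7]
width: 0.101
grip_force: 59.8
```

```bash
python3 -c "
from h import *
rel([408.7,-270.8,48.5]);o=r.observe();print(o['width']*85.4,o['grip_force'])"
```

```text
tcp [ 408.99 -271.58   49.76] tool-y yaw 15.5 shift [ 0.83 -0.07  1.26] F [-2.   0.6  6.7] t 6.5
8.610138666924598 59.774724840244744
```

>>> arm_command(
  series=[
    [0,0,-5,0,4],
    [0,0,-15,0,4],
    [0,0,-30,0,4],
    [0,0,-40,0,4],
    [0,0,0,0,4],
  ],
)

```text
time_s: 7.0
eef_pos: [411.6, -273.3, 145.1]
tool_rot: [0.005, 0.605, 0.796, -0.0]
wrist_force: [0.5, -1.2, -0.2]
width: 0.103
grip_force: 59.1
```

```bash
python3 - <<'E'
from h import *
np.set_printoptions(precision=2,suppress=True)
rel([408.7,-270.8,140]);o=r.observe();print(o['width']*85.4,o['grip_force'])
s=r.snapshot("side");w=r.snapshot("wrist");np.savez("pics/w2.npz",**{k:w[k] for k in("img","depth","intrinsics","R","t")});np.savez("pics/s2.npz",**{k:s[k] for k in("img","depth","intrinsics","R","t")})
p=proj(s,[425,-266,100]).astype(int);print(p)
a=cv2.resize(s["img"][p[1]-60:p[1]+60,p[0]-60:p[0]+60],(400,400),interpolation=cv2.INTER_CUBIC);b=cv2.resize(w["img"][170:300,180:310],(400,400),interpolation=cv2.INTER_CUBIC)
cv2.imwrite("pics/g.png",np.hstack([a,b])[:,:,::-1])
E
```

```text
tcp [ 411.64 -273.29  145.05] tool-y yaw 15.5 shift [ 3.23 -2.19  5.01] F [ 0.5 -1.2 -0.2] t 7.0
8.833796091578513 59.07688018778572
[212 286]
```

View pics/g.png

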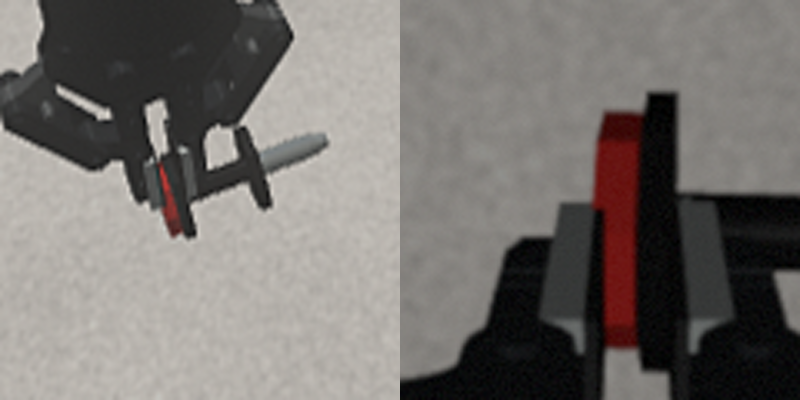

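The pin is held with its button pressed in (red touching the flange), and the nose looks tipped up. Next I'll measure the tilt.

```bash
python3 - <<'E'
from h import *
np.set_printoptions(precision=2,suppress=True)
o=r.observe();T=np.array(o["eef_pos"]);rel([0,0,0])
a=np.array([np.cos(np.radians(15.5)),np.sin(np.radians(15.5))]);n=np.array([-a[1],a[0]])
for nm in("w","s"):
    s=r.snapshot({"w":"wrist","s":"side"}[nm]);s_=s
    P=np.zeros((384,512,3));P[s["depth"]>0]=pts(s,np.ones((384,512),bool));q=P.reshape(-1,3)
    t=(q[:,:2]-T[:2])@a;w=(q[:,:2]-T[:2])@n;z=q[:,2]-T[2]
    k=(t>10)&(t<110)&(abs(w)<26)&(z<15)&(z>-70)
    print(nm,k.sum(),"t max",np.percentile(t[k],99.5))
    for lo in np.arange(16,92,4):
        j=k&(t>=lo)&(t<lo+4)
        if j.sum()>4: print(lo,j.sum(),"w",w[j].min(),w[j].max(),(w[j].min()+w[j].max())/2,"z",z[j].min(),z[j].max())
E
```

```text
tcp [ 409.43 -271.56  140.11] tool-y yaw 15.5 shift [ 371.48 -322.24  138.46] F [ 0.3 -0.5 -1.8] t 7.1
w 5381 t max 79.88373301703602
16 266 w -1.2861405835825004 6.455712401990595 2.5847859092040473 z -31.281324165075375 9.379626938729103
20 214 w -4.900264043916344 6.60860746487655 0.8541717104801028 z -30.948285911508208 -21.49260702263986
24 215 w -4.71542932564096 6.2200438818793975 0.7523072781192188 z -29.85097497747752 -21.334327956775695
28 223 w -5.703077555717249 6.307349357949812 0.30213590111628186 z -30.003135130350827 -21.51973260935921
32 229 w -5.645773338057682 6.218636194704894 0.28643142832360624 z -29.706774875940084 -21.400593187965896
36 1379 w -20.131818689498342 20.28194468286709 0.07506299668437322 z -46.769114164614365 -6.313609854087758
40 631 w -7.6026063354809965 20.49213600721944 6.444764835869222 z -47.47312184900339 -5.754331040673975
44 20 w -3.0711643567580067 19.830094641160997 8.379465142201495 z -33.11110132943162 -20.221710173850923
48 230 w -5.875097421636786 6.140668081552314 0.13278532995776393 z -28.600881945144792 -19.73373031433806
52 231 
[... 1872 characters left out ...]
-0.12861661280179515 z -31.58043478834911 -22.323713769707595
56 19 w -4.840260835034732 5.4340468955768015 0.29689303027103486 z -30.73343039820078 -21.94784997144039
60 17 w -5.545718910503441 3.3019921322991963 -1.1218633891021221 z -30.17600937897356 -22.25956367231855
64 18 w -4.980348263626353 4.337055764449704 -0.32164624958832455 z -31.05979784497798 -21.549192561511973
68 17 w -4.728528779614004 5.316119560617413 0.29379539050170456 z -30.029335442502926 -22.002601298823095
72 13 w -3.1607588091039935 3.6366325422312356 0.237936866563621 z -29.63023924922173 -22.426628301303396
76 9 w -2.0728714802895336 2.639746694699686 0.28343760720507616 z -28.752719656719805 -23.919801353637993
```

>>> arm_command(
  series=[
    [15,20,0,0,4],
    [27,35,0,0,4],
    [27,35,0,0,4],
    [25,30,2,0,4],
    [15,20,2,0,4],
  ],
)

```text
time_s: 7.7
eef_pos: [514.4, -125.6, 132.6]
tool_rot: [-0.002, 0.605, 0.796, -0.0]
wrist_force: [-0.1, -0.5, -0.8]
width: 0.104
grip_force: 59.2
```

>>> arm_command(
  series=[
    [0,0,0,2,4],
    [0,0,0,2,4],
    [0,0,0,2,4],
    [0,0,0,0,4],
    [0,0,0,0,4],
  ],
)

```text
time_s: 8.2
eef_pos: [513.6, -128.2, 133.2]
tool_rot: [-0.001, 0.646, 0.764, -0.0]
wrist_force: [0.6, 0.0, -1.0]
width: 0.104
grip_force: 59.2
```

```bash
cat > look.py <<'E'
from h import *
np.set_printoptions(precision=2,suppress=True)
# pin and lug tops in the tool frame (Y forward, X left, up), from the wrist camera
o=r.observe();T=np.array(o["eef_pos"]);q=o["tool_rot"];M=Ro.from_quat([q[1],q[2],q[3],q[0]]).as_matrix()
rel([515.2,-127.8,136.5]);print("grip",o["width"]*85.4,o["grip_force"])
s=r.snapshot("wrist");np.savez("pics/last.npz",**{k:s[k] for k in("img","depth","intrinsics","R","t")})
p=(pts(s,np.ones((384,512),bool))-T)@M;x,y,z=p[:,0],p[:,1],-p[:,2]
for lo in range(20,88,4):
    j=(abs(x)<15)&(y>=lo)&(y<lo+4)&(z>-40)&(z<-15)
    if 38<=lo<48: continue
    if j.sum()>4: print(lo,j.sum(),"x",(np.percentile(x[j],2)+np.percentile(x[j],98))/2,np.ptp(x[j]),"ztop",np.percentile(z[j],95))
Z=p@M.T+T
t=(abs(Z[:,2]-128)<2.5)&(abs(x)<60)&(y>30)&(y<150)
print("lugs",t.sum(),"y",np.percentile(y[t],[1,50,99]))
f=np.percentile(y[t],1)
for nm,k in(("front",t&(y<f+5)),("back",t&(y>f+11)&(y<f+19))):
    if k.sum()>10: print(nm,k.sum(),"y",np.percentile(y[k],[1,99]),"x",np.percentile(x[k],[1,99]),"mid",np.percentile(x[k],[1,99]).mean(),"slope deg",np.degrees(np.polyfit(x[k],y[k],1)[0]),"z",Z[k,2].mean())
E
python3 look.py
```

```text
tcp [ 513.56 -128.17  133.17] tool-y yaw 9.55 shift [ 0.09  1.67 -3.33] F [ 0.6  0.  -1. ] t 8.2
grip 8.853157576369297 59.16238726997108
20 218 x 1.0826996523645076 11.164091563181355 ztop -22.42321228065214
24 218 x 1.0819369026292547 10.801806659687234 ztop -21.94120243481754
28 216 x 0.8771619335787273 10.858504249428213 ztop -22.107311054145868
32 234 x 0.6385331949720654 11.86677617489962 ztop -21.733319811011686
36 631 x 0.033764674493335534 29.95071589997554 ztop -16.07661667567062
48 227 x 0.6797661949453948 12.496089496246666 ztop -21.04122988558948
52 235 x 0.7212814184296414 11.201532089659139 ztop -20.65283801382577
56 228 x 0.582629661549956 11.274237505564741 ztop -20.627747894582416
60 231 x 1.0189878089905617 11.125309502254733 ztop -20.24800778846212
64 229 x 0.9293378082495454 11.476055759272384 ztop -20.146199885167185
68 219 x 0.5987159000340463 11.979809901622657 ztop -19.961500531918297
72 164 x 0.6981283034800017 10.339784815037632 ztop -20.79323006054796
76 134 x 0.4044415752198349 8.756719845922508 ztop -21.31952934083433
80 22 x 0.5647633061534028 6.026878929201959 ztop -21.759572055240753
lugs 397 y [ 37.76 107.16 109.66]
front 136 y [37.53 42.67] x [-7.01  8.4 ] mid 0.6937787763094958 slope deg -0.49982630406194883 z 125.8176302904476
```

```bash
sed -i 's/&(y>30)&(y<150)/\&(y>72)\&(y<150)/' look.py; sed -i 's/^s=r.snap.*$/import sys; s=dict(np.load("pics\/last.npz")) if len(sys.argv)>1 else r.snapshot("wrist"); np.savez("pics\/last.npz",**{k:s[k] for k in("img","depth","intrinsics","R","t")})/' look.py; python3 look.py x|tail -4; python3 -c "
from h import *
save(dict(np.load('pics/last.npz')),'i')"
```

```text
76 132 x 0.49564569131205505 8.756723434272956 ztop -21.666170456542083
80 20 x 0.9788265164990307 5.108727797024521 ztop -22.08448680698749
lugs 261 y [106.27 107.39 109.79]
front 261 y [106.27 109.79] x [-30.27  -8.71] mid -19.4908822005239 slope deg -3.7201854089176702 z 127.13008355727962
```

View pics/i.png

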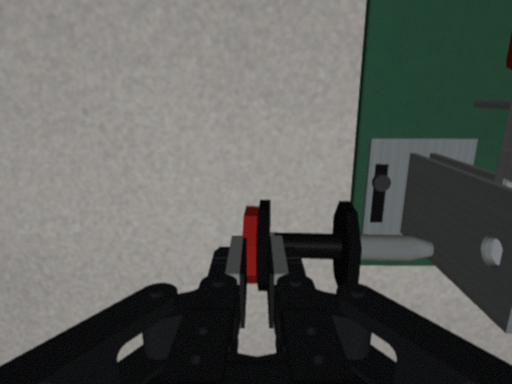

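The wrist view shows the hole in the front lug's face as a bright ellipse at about (492,250), and the pin nose at (432,246). I'll intersect the hole's ray with the lug face.

```bash
cat > hole.py <<'E'
from h import *
np.set_printoptions(precision=2,suppress=True)
o=r.observe();T=np.array(o["eef_pos"]);q=o["tool_rot"];M=Ro.from_quat([q[1],q[2],q[3],q[0]]).as_matrix()
s=dict(np.load("pics/last.npz"));P=np.zeros((384,512,3));P[s["depth"]>0]=pts(s,np.ones((384,512),bool))
Q=(P-T)@M;Q[...,2]*=-1
f=np.zeros((384,512),bool);f[165:320,405:512]=True
f&=(Q[...,1]>98)&(Q[...,1]<112)&(Q[...,2]<-12)&(Q[...,2]>-75)
A=Q[f];c,*_=np.linalg.lstsq(np.c_[A[:,0],A[:,2],np.ones(len(A))],A[:,1],rcond=None)
print("face y= a x + b z + c",c,len(A),"x range",np.percentile(A[:,0],[.5,99.5]),"z top",A[:,2].max())
g=cv2.cvtColor(s["img"],cv2.COLOR_RGB2GRAY)
roi=np.zeros_like(g);roi[225:275,472:512]=g[225:275,472:512]
print("face grey",np.median(g[f]))
m=(roi>np.median(g[f])+35).astype(np.uint8);n,l,st,ce=cv2.connectedComponentsWithStats(m);i=1+np.argmax(st[1:,4]);print(st[i],ce[i])
K=s["intrinsics"];R=s["R"];C=-R.T@s["t"]
def hit(u,v):
    d=R.T@np.array([(u-K[0,2])/K[0,0],(v-K[1,2])/K[1,1],1]);c0=(C-T)@M;c0[2]*=-1;e=d@M;e[2]*=-1
    k=(c[0]*c0[0]+c[1]*c0[2]+c[2]-c0[1])/(e[1]-c[0]*e[0]-c[1]*e[2]);return c0+k*e
cn,_=cv2.findContours((l==i).astype(np.uint8),0,cv2.CHAIN_APPROX_NONE)
H=np.array([hit(u,v) for u,v in cn[0][:,0]]);print("hole min",H.min(0),"max",H.max(0),"mid",(H.min(0)+H.max(0))/2)
E
python3 hole.py
```

```text
face y= a x + b z + c [  0.01  -0.   107.59] 8741 x range [-29.95  29.89] z top -12.00109484443659
face grey 45.0
[481 238  22  27 431] [491.86 250.24]
hole min [ -5.21 107.57 -30.84] max [  6.89 107.64 -17.14] mid [  0.84 107.61 -23.99]
```

>>> arm_command(
  series=[
    [-0.3,4,-2,0,4],
    [0,6,0,0,4],
    [0,6,0,0,4],
    [0,4,0,0,4],
    [0,0,0,0,4],
  ],
)

```text
time_s: 8.75
eef_pos: [534.8, -125.3, 136.5]
tool_rot: [0.0, 0.646, 0.763, 0.0]
wrist_force: [0.2, -0.2, -2.2]
width: 0.102
grip_force: 59.2
```

```bash
python3 look.py | grep -v lugs; python3 - <<'E'
from h import *
s=dict(np.load("pics/last.npz"));save(s,"j",(330,140,512,340),3)
E
```

```text
tcp [ 534.79 -125.29  136.52] tool-y yaw 9.53 shift [  0.77 -19.74   0.01] F [ 0.2 -0.2 -2.2] t 8.75
grip 8.715893440479427 59.16421209607506
20 218 x 0.9509937612162882 11.168483667164649 ztop -22.489968117556057
24 215 x 0.9344704235295631 11.007219508435696 ztop -22.354191736017246
28 223 x 1.1298322244513708 10.785977594630845 ztop -21.98434746440733
32 217 x 0.6292220469759471 11.693182070081917 ztop -21.905059300451686
36 653 x 0.19649926527751838 29.80527942188541 ztop -15.977903179367175
48 229 x 0.9565948264912936 12.408785195197694 ztop -21.142227865622374
52 223 x 0.4982079888821227 11.90126417164862 ztop -20.905779865139692
56 239 x 0.749456628982117 11.73563990826927 ztop -20.481162574820306
60 219 x 1.0050907664197275 10.99130281811927 ztop -20.295032690419983
64 236 x 0.8241212132260585 11.671163454811976 ztop -20.08670846496856
68 212 x 0.7450101249612069 11.344258325896103 ztop -20.148936039434826
72 167 x 0.5642493805226176 10.825678981187174 ztop -20.86253947478638
76 130 x 0.36770157421899796 8.601318865716975 ztop -21.15805590538265
80 24 x 0.7653897734248943 5.666593421035573 ztop -22.573919575692035
84 1441 x -0.026808041197422305 29.962696721208538 ztop -15.832877037900262
front 1761 y [85.42 90.34] x [-28.59  30.34] mid 0.8723323730536485 slope deg 0.12368619925796433 z 127.67059884999038
back 1622 y [ 99.33 104.17] x [-28.98  29.63] mid 0.32378947499320176 slope deg -0.7345205140342291 z 127.59724876330938
```

View pics/j.png

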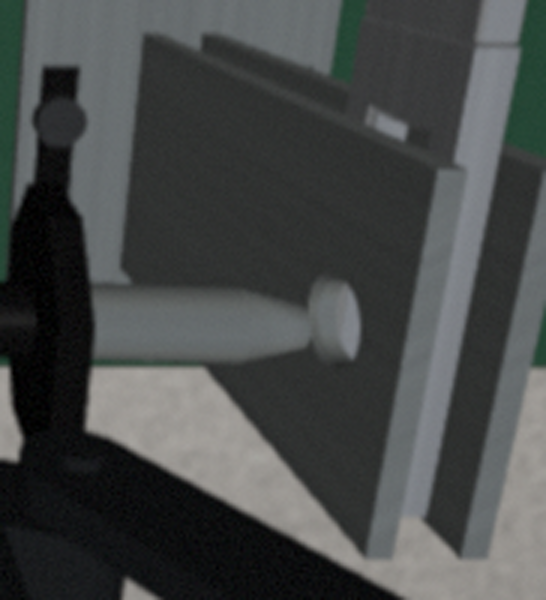

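The nose points at the hole, with the balls drawn in. I'll advance gently and watch the force.

>>> arm_command(
  series=[
    [0,3,0,0,4],
    [0,3,0,0,4],
    [0,3,0,0,4],
    [0,2,0,0,4],
    [0,0,0,0,4],
  ],
)

```text
time_s: 9.3
eef_pos: [545.2, -123.5, 136.5]
tool_rot: [0.0, 0.646, 0.763, 0.0]
wrist_force: [-0.9, 0.3, -0.2]
width: 0.104
grip_force: 59.2
```

```bash
python3 -c "
from h import *
rel([619.7,-110.35,136]);o=r.observe();print(o['moment'],o['grip_force'],o['width']*85.4)"
```

```text
tcp [ 545.24 -123.54  136.49] tool-y yaw 9.51 shift [ 0.71 75.61  0.5 ] F [-0.9  0.3 -0.2] t 9.3
[-0.01929533  0.07893145  0.01632287] 59.16507180714689 8.888542414948784
```

>>> arm_command(
  series=[
    [0,2,0,0,4],
    [0,2,0,0,4],
    [0,2,0,0,4],
    [0,1.5,0,0,4],
    [0,0,0,0,4],
  ],
)

```text
time_s: 9.8
eef_pos: [552.5, -122.2, 136.4]
tool_rot: [-0.0, 0.646, 0.763, 0.0]
wrist_force: [0.3, 0.2, -2.3]
width: 0.096
grip_force: 59.4
```

>>> arm_command(
  series=[
    [0,2,0.2,0,4],
    [0,2,0,0,4],
    [0,2,0,0,4],
    [0,1.5,0,0,4],
    [0,0,0,0,4],
  ],
)

```text
time_s: 10.3
eef_pos: [559.9, -121.0, 136.2]
tool_rot: [-0.0, 0.646, 0.763, 0.0]
wrist_force: [-2.2, 0.6, -0.6]
width: 0.109
grip_force: 59.0
```

>>> arm_command(
  series=[
    [0,1.5,0,0,4],
    [0,1.5,0,0,4],
    [0,1.5,0,0,4],
    [0,1.5,0,0,4],
    [0,0,0,0,4],
  ],
)

```text
time_s: 10.8
eef_pos: [566.1, -120.1, 136.3]
tool_rot: [0.0, 0.646, 0.763, 0.0]
wrist_force: [-2.1, 1.0, -0.6]
width: 0.106
grip_force: 58.7
```

>>> arm_command(
  series=[
    [0,1.5,0,0,4],
    [0,1.5,0,0,4],
    [0,1.5,0,0,4],
    [0,1,0,0,4],
    [0,0,0,0,4],
  ],
)

```text
time_s: 11.3
eef_pos: [571.4, -119.2, 136.4]
tool_rot: [0.0, 0.646, 0.763, 0.0]
wrist_force: [-3.5, 0.5, 0.4]
width: 0.101
grip_force: 58.4
```

>>> arm_command(
  series=[
    [0,1,0,0,4],
    [0,1,0,0,4],
    [0,1,0,0,4],
    [0,0.5,0,0,4],
    [0,0,0,0,4],
  ],
)

```text
time_s: 11.8
eef_pos: [574.6, -118.6, 136.4]
tool_rot: [-0.0, 0.646, 0.763, -0.0]
wrist_force: [-5.2, -0.1, 3.0]
width: 0.102
grip_force: 58.4
```

>>> arm_command(
  series=[
    [0,0.7,0,0,4],
    [0,0.5,0,0,4],
    [0,0.5,0,0,4],
    [0,0,0,0,4],
    [0,0,0,0,4],
  ],
)

```text
time_s: 12.3
eef_pos: [575.4, -118.5, 136.4]
tool_rot: [-0.001, 0.646, 0.763, -0.001]
wrist_force: [-10.6, 1.0, 5.3]
width: 0.102
grip_force: 58.5
```

```bash
python3 - <<'E'
from h import *
np.set_printoptions(precision=2,suppress=True)
rel([619.7,-110.35,136])
o=r.observe();T=np.array(o["eef_pos"]);q=o["tool_rot"];M=Ro.from_quat([q[1],q[2],q[3],q[0]]).as_matrix()
w=r.snapshot("wrist");s=r.snapshot("scene")
p=(pts(w,np.ones((384,512),bool))-T)@M;x,y,z=p[:,0],p[:,1],-p[:,2]
for zl in range(-16,-4,3):
    k=(abs(x)<8)&(y>30)&(y<70)&(z>=zl)&(z<zl+3); print(zl,np.histogram(y[k],np.arange(34,66,1))[0])
a=cv2.resize(w["img"][150:300,210:410],(400,300),interpolation=cv2.INTER_CUBIC)
c=proj(s,[625,-110,100]).astype(int)
b=cv2.resize(s["img"][c[1]-40:c[1]+35,c[0]-50:c[0]+50],(400,300),interpolation=cv2.INTER_CUBIC)
cv2.imwrite("pics/k.png",np.hstack([a,b])[:,:,::-1])
E
```

```text
tcp [ 575.39 -118.48  136.39] tool-y yaw 9.49 shift [ 0.71 45.04  0.29] F [-10.6   1.    5.3] t 12.3
-16 [ 0  0  0 15 36  0  0  0  0  0 12 28  0  0  0  0  3 56 70 69 70 62 56  7
 37 56  0  0  0  0  0]
-13 [ 0  0  0 46  6  0  0  0  0  0 41 47  0  0  0  0  3  9  7  8 11 18 13  0
 46 62  0  0  0  0  0]
-10 [  0   0   0  63  71  64  53  50  40   0  36  90  79  81  79   5   0   0
   0   0   0   0   0   0  41 101  89  73  76  10   0]
-7 [ 0  0  0 11  9 19 26 20 16  0  1  0  0  1  0  0  0  0  0  0  0  0  0  0
  0  1  2  1  0  0  0]
```

View pics/k.png

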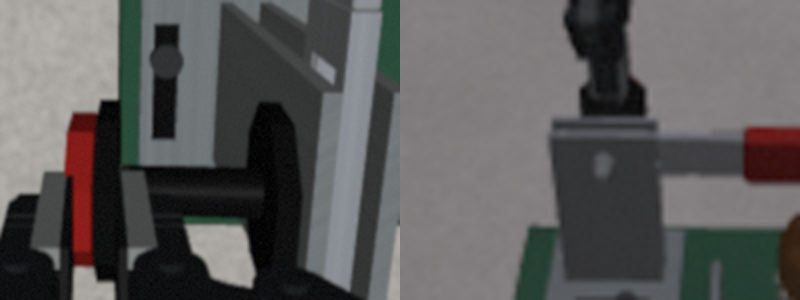

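The shank is through both lugs and the shoulder's lower edge is touching, with about 1.5 mm of gap at the top from the tip of the grip. I'll press a little further to level it.

>>> arm_command(
  series=[
    [0,0.5,0.2,0,4],
    [0,0.5,0,0,4],
    [0,0.5,0,0,4],
    [0,0,0,0,4],
    [0,0,0,0,4],
  ],
)

```text
time_s: 12.9
eef_pos: [575.5, -118.5, 136.1]
tool_rot: [-0.002, 0.646, 0.763, -0.002]
wrist_force: [-18.3, -0.1, 11.2]
width: 0.105
grip_force: 58.6
```

>>> arm_command(
  series=[
    [0,-0.8,-0.3,0,4],
    [0,0,0,0,12],
    [0,0,0,0,20],
    [0,0,0,0,28],
    [0,0,0,0,30],
  ],
)

```text
time_s: 13.4
eef_pos: [577.9, -118.5, 136.9]
tool_rot: [0.001, 0.646, 0.763, 0.001]
wrist_force: [-0.6, 0.7, 1.0]
width: 0.352
grip_force: 0.0
```

>>> arm_command(
  series=[
    [0,0,0,0,30],
    [0,0,0,0,30],
    [0,0,0,0,30],
    [0,0,0,0,30],
    [0,0,0,0,30],
  ],
)

```text
time_s: 13.9
eef_pos: [576.9, -118.2, 136.3]
tool_rot: [-0.0, 0.646, 0.763, -0.0]
wrist_force: [-1.9, -0.6, 0.1]
width: 0.35
grip_force: 0.7
```

```bash
cat > gap.py <<'E'
from h import *
np.set_printoptions(precision=2,suppress=True)
rel([619.7,-110.35,136])
o=r.observe();print(o["width"]*85.4,o["grip_force"]);T=np.array([575.4,-118.5,136.4]);a=np.radians(9.5)
M=np.array([[-np.sin(a),np.cos(a),0],[np.cos(a),np.sin(a),0],[0,0,1]]).T
w=r.snapshot("wrist");np.savez("pics/last.npz",**{k:w[k] for k in("img","depth","intrinsics","R","t")})
p=(pts(w,np.ones((384,512),bool))-T)@M;x,y,z=p.T
for zl in range(-22,-4,3):
    k=(abs(x)<8)&(y>-20)&(y<70)&(z>=zl)&(z<zl+3); h=np.histogram(y[k],np.arange(-20,66,1))[0]; print(zl,[(i-20,int(c)) for i,c in enumerate(h) if c>8])
E
python3 gap.py; python3 -c "
from h import *
save(dict(np.load('pics/last.npz')),'l',(190,140,420,330),3)"
```

```text
tcp [ 576.87 -118.24  136.28] tool-y yaw 9.5 shift [ 0.71 43.55  0.27] F [-1.9 -0.6  0.1] t 13.9
29.923759329193697 0.7169858137230145
-22 [(-8, 26), (16, 14), (32, 10), (33, 17), (34, 14), (35, 15), (36, 46), (45, 23)]
-19 [(-8, 19), (16, 25), (36, 50), (44, 35), (45, 30), (58, 32), (59, 42)]
-16 [(-14, 35), (-13, 63), (-12, 57), (-11, 51), (-10, 58), (-9, 46), (-8, 40), (3, 28), (16, 23), (36, 40), (44, 37), (45, 35), (51, 63), (52, 63), (53, 66), (54, 77), (55, 56), (56, 72), (58, 51), (59, 48)]
-13 [(-14, 36), (-13, 10), (-12, 14), (-11, 17), (-10, 21), (-9, 22), (-8, 11), (-2, 18), (-1, 34), (0, 22), (1, 23), (2, 21), (16, 27), (25, 11), (36, 50), (44, 46), (45, 37), (51, 12), (53, 11), (54, 10), (55, 10), (58, 50), (59, 51)]
-10 [(-14, 31), (-2, 48), (-1, 68), (0, 45), (1, 46), (2, 81), (16, 31), (26, 9), (35, 10), (36, 75), (37, 64), (38, 62), (39, 56), (40, 65), (41, 9), (44, 37), (45, 91), (46, 83), (47, 82), (48, 67), (58, 56), (59, 88), (60, 79), (61, 78), (62, 80)]
-7 [(-14, 32), (16, 31), (25, 10), (36, 12), (37, 11), (38, 19), (39, 18), (40, 20)]
```

View pics/l.png

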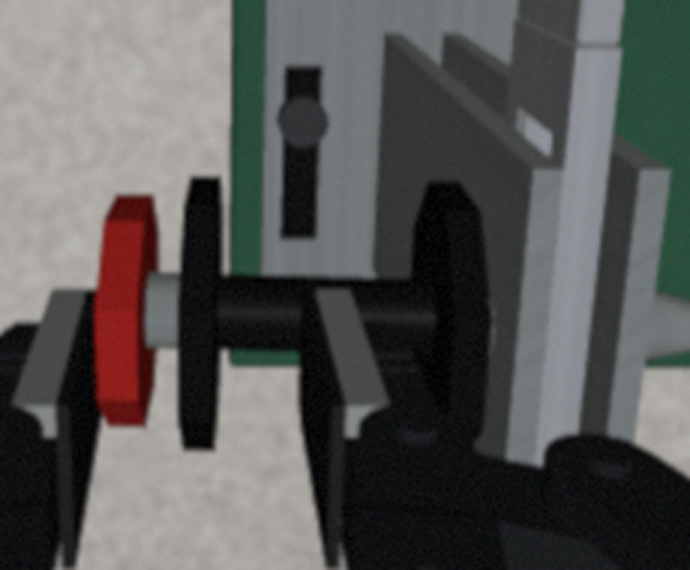

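The button has sprung out (pin locked), but opening the jaws drew the pin back ~3 mm. I'll open wider and push the shoulder disc from behind with the front finger, keeping clear of the button.

>>> arm_command(
  series=[
    [0,-4,0,0,30],
    [0,-4,0,0,38],
    [0,-4,0,0,46],
    [0,-3,0,0,54],
    [0,0,0,0,60],
  ],
)

```text
time_s: 14.45
eef_pos: [561.7, -120.8, 136.4]
tool_rot: [-0.0, 0.646, 0.763, -0.0]
wrist_force: [-0.2, 0.3, -0.9]
width: 0.704
grip_force: 0.0
```

>>> arm_command(
  series=[
    [0,0,1,0,60],
    [0,1,1,0,60],
    [0,2,1,0,60],
    [0,2,0,0,60],
    [0,0,0,0,60],
  ],
)

```text
time_s: 14.95
eef_pos: [567.4, -119.8, 133.3]
tool_rot: [-0.0, 0.646, 0.763, 0.0]
wrist_force: [0.2, -0.5, -0.6]
width: 0.702
grip_force: 0.0
```

```bash
python3 gap.py
```

```text
tcp [ 567.37 -119.81  133.27] tool-y yaw 9.51 shift [ 0.69 53.18 -2.73] F [ 0.2 -0.5 -0.6] t 14.95
59.92158904865199 0.0
-22 [(-8, 10), (21, 20), (36, 26)]
-19 [(-8, 21), (21, 47), (36, 22), (44, 30), (45, 30), (58, 27), (59, 32)]
-16 [(-14, 49), (-13, 54), (-12, 47), (-11, 68), (-10, 51), (-9, 46), (-8, 20), (21, 48), (36, 17), (44, 50), (45, 49), (51, 43), (52, 76), (53, 79), (54, 69), (55, 66), (56, 68), (57, 10), (58, 68), (59, 66)]
-13 [(-13, 19), (-12, 19), (-11, 28), (-10, 13), (-9, 17), (-8, 12), (-2, 20), (-1, 36), (0, 24), (1, 31), (2, 16), (21, 48), (32, 9), (36, 15), (44, 54), (45, 47), (54, 10), (55, 14), (58, 59), (59, 68)]
-10 [(-2, 57), (-1, 61), (0, 47), (1, 63), (2, 59), (21, 54), (32, 9), (33, 10), (36, 25), (37, 24), (38, 34), (39, 44), (40, 42), (44, 39), (45, 91), (46, 79), (47, 80), (48, 75), (58, 49), (59, 103), (60, 86), (61, 95), (62, 59), (63, 13)]
-7 [(21, 53), (31, 10), (34, 9)]
```

>>> arm_command(
  series=[
    [0,1.2,0,0,60],
    [0,1,0,0,60],
    [0,1,0,0,60],
    [0,1,0,0,60],
    [0,0,0,0,60],
  ],
)

```text
time_s: 15.5
eef_pos: [571.4, -119.2, 133.4]
tool_rot: [0.0, 0.646, 0.763, 0.0]
wrist_force: [-1.2, 0.3, 0.8]
width: 0.701
grip_force: 0.2
```

>>> arm_command(
  series=[
    [0,0.8,0,0,60],
    [0,0.6,0,0,60],
    [0,0.6,0,0,60],
    [0,0,0,0,60],
    [0,0,0,0,60],
  ],
)

```text
time_s: 16.0
eef_pos: [572.2, -119.0, 133.3]
tool_rot: [-0.001, 0.646, 0.763, -0.001]
wrist_force: [-7.3, 0.7, 4.3]
width: 0.702
grip_force: 3.8
```

```bash
python3 gap.py
```

```text
tcp [ 572.23 -119.04  133.33] tool-y yaw 9.49 shift [ 0.74 48.25 -2.78] F [-7.3  0.7  4.3] t 16.0
59.91263791808313 3.797389534302056
-22 [(-4, 27), (-3, 27), (-2, 26), (-1, 25), (0, 36), (1, 27), (8, 27), (9, 28), (10, 24), (11, 33), (12, 23), (13, 24), (14, 24), (15, 30), (16, 29), (17, 23), (18, 25), (19, 32), (20, 36), (21, 26), (22, 27), (23, 34), (24, 28), (25, 26), (26, 43), (38, 10), (39, 18), (40, 13)]
-19 [(2, 10), (26, 53), (39, 13), (40, 13), (58, 30), (59, 49)]
-16 [(2, 21), (26, 49), (39, 9), (40, 12), (51, 52), (52, 69), (53, 73), (54, 69), (55, 74), (56, 62), (57, 9), (58, 54), (59, 49)]
-13 [(-10, 29), (-9, 45), (-8, 31), (-7, 27), (-6, 38), (-5, 37), (-4, 14), (26, 58), (37, 10), (39, 9), (40, 11), (51, 9), (52, 14), (54, 11), (55, 9), (56, 10), (58, 57), (59, 74)]
-10 [(-10, 24), (-9, 45), (-8, 43), (-7, 39), (-6, 56), (-5, 31), (-4, 18), (2, 43), (3, 55), (4, 32), (5, 47), (6, 33), (26, 63), (36, 9), (38, 10), (39, 12), (40, 21), (41, 10), (42, 23), (43, 24), (44, 27), (45, 35), (46, 64), (47, 65), (48, 71), (58, 44), (59, 100), (60, 83), (61, 82), (62, 73), (63, 16)]
-7 [(2, 42), (3, 33), (4, 50), (5, 44), (6, 50), (26, 59), (36, 12), (39, 11), (41, 13), (42, 11), (43, 18), (44, 11)]
```

The disc now lies flush on the lug (front at ~44.7 against lug face 44.5), with 7 N felt. I'll back the finger off and lift clear.

>>> arm_command(
  series=[
    [0,-2,0,0,60],
    [0,-3,0,0,60],
    [0,-2,0,0,60],
    [0,0,0,0,60],
    [0,0,-3,0,60],
  ],
)

```text
time_s: 16.55
eef_pos: [566.0, -119.9, 136.1]
tool_rot: [-0.0, 0.646, 0.763, -0.0]
wrist_force: [0.1, -0.0, 0.1]
width: 0.707
grip_force: 0.0
```

>>> arm_command(
  series=[
    [0,0,-10,0,60],
    [0,0,-20,0,60],
    [0,0,-35,0,60],
    [0,-20,-35,0,60],
    [0,-20,0,0,60],
  ],
)

```text
time_s: 17.05
eef_pos: [529.6, -127.5, 243.8]
tool_rot: [0.005, 0.646, 0.763, 0.002]
wrist_force: [0.7, 0.4, 0.5]
width: 0.702
grip_force: 0.0
```

```bash
python3 gap.py; python3 - <<'E'
from h import *
w=dict(np.load("pics/last.npz"));s=r.snapshot("scene");d=r.snapshot("side")
f=lambda S,X,n:(lambda c:cv2.resize(S["img"][c[1]-n:c[1]+n,c[0]-n:c[0]+n],(266,266),interpolation=cv2.INTER_CUBIC))(proj(S,X).astype(int))
cv2.imwrite("pics/m.png",cv2.resize(np.hstack([f(w,[600,-112,110],75),f(s,[640,0,90],75),f(d,[600,-60,100],75)]),(798,266))[:,:,::-1])
E
```

```text
tcp [ 529.6  -127.54  243.78] tool-y yaw 9.54 shift [  2.58  90.7  108.62] F [0.7 0.4 0.5] t 17.05
59.95802238762706 0.0
-22 [(-14, 10), (36, 28)]
-19 [(-2, 13), (36, 23), (44, 11), (45, 14), (58, 10), (59, 16)]
-16 [(-14, 25), (-13, 21), (-12, 16), (-11, 18), (-10, 20), (-9, 16), (-2, 12), (36, 24), (44, 11), (45, 20), (51, 16), (52, 26), (53, 26), (54, 18), (55, 28), (56, 24), (58, 19), (59, 19)]
-13 [(-13, 9), (-11, 15), (-2, 21), (-1, 13), (0, 15), (36, 23), (44, 13), (45, 23), (58, 18), (59, 28)]
-10 [(-2, 20), (-1, 15), (0, 17), (1, 23), (2, 23), (35, 14), (36, 28), (37, 19), (38, 26), (39, 20), (40, 20), (45, 33), (46, 33), (47, 31), (48, 24), (58, 10), (59, 30), (60, 28), (61, 34), (62, 25)]
-7 [(37, 9), (40, 10)]
```

View pics/m.png

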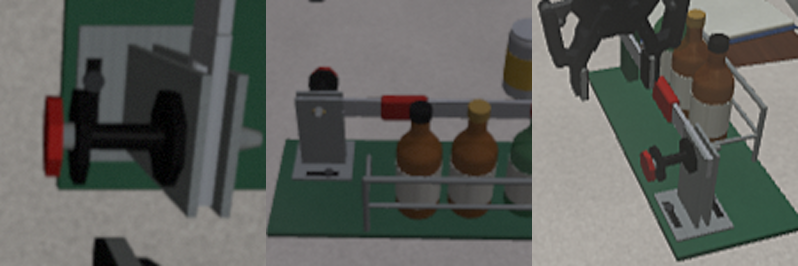

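The pin is locked, but the shoulder again stands ~3 mm off, because the fingertip dragged it back over the hub. Next I'll measure the tilt and gap precisely.

```bash
cat > tilt.py <<'E'
from h import *
np.set_printoptions(precision=2,suppress=True)
rel([561,-121,139])
T=np.array([575.4,-118.5,136.4]);a=np.radians(9.5)
M=np.array([[-np.sin(a),np.cos(a),0],[np.cos(a),np.sin(a),0],[0,0,1]]).T
A=[]
for _ in range(3):
    w=r.snapshot("wrist");A.append((pts(w,np.ones((384,512),bool))-T)@M)
p=np.vstack(A);x,y,z=p.T
k=(abs(x-.7)<2.5)&(y>6)&(y<34)&(z>-26)&(z<-15);c=np.polyfit(y[k],z[k],1);print("hub",k.sum(),"slope deg",np.degrees(np.arctan(c[0])),"axis z world at y=0,44",np.polyval(c,[0,44])+136.4-6)
k=(abs(x)<6)&(y>35)&(y<43)&(z>-19)&(z<-10.5);c=np.polyfit(z[k],y[k],1);print("disc rear",k.sum(),np.median(y[k]),"slope",c[0])
k=(abs(x)<9)&(y>34)&(y<43)&(z>-10)&(z<-4);print("disc rim y",np.percentile(y[k],[1,99]),"z",np.median(z[k])+136.4)
k=(abs(x)<29)&(y>43.2)&(y<49)&(z>-10)&(z<-7);print("lug top y",np.percentile(y[k],[1,99]))
k=(abs(x)<5)&(y>62.8)&(y<90)&(z>-45)&(z<-14);print("nose tip",k.sum(),np.percentile(y[k],[99.5]) if k.any() else 0)
k=(abs(x)<8)&(y>-20)&(y<-4)&(z>-22)&(z<-8);print("button back..front",np.percentile(y[k],[1,99]))
k=(abs(x)<8)&(y>-4)&(y<5)&(z>-16)&(z<0);print("flange",np.percentile(y[k],[1,99]))
E
python3 tilt.py
```

```text
tcp [ 526.93 -126.89  237.78] tool-y yaw 9.46 shift [ 0.3  34.38 98.84] F [ 0.2  0.  -0.1] t 17.2
hub 768 slope deg 3.172942759596886 axis z world at y=0,44 [106.56 109.  ]
disc rear 172 36.3659012469516 slope -0.062199674292637654
disc rim y [35.74 41.04] z 128.7778141920635
lug top y [44.57 48.93]
nose tip 394 [78.89]
button back..front [-13.71  -7.65]
flange [-2.01  2.93]
```

>>> arm_command(
  series=[
    [0.3,20,0,0,60],
    [0,17,20,0,60],
    [0,0,35,0,60],
    [0,0,30,0,60],
    [0,0,14,0,60],
  ],
)

```text
time_s: 17.85
eef_pos: [561.4, -119.2, 132.8]
tool_rot: [-0.003, 0.646, 0.763, -0.001]
wrist_force: [-0.6, 0.1, -1.5]
width: 0.703
grip_force: 0.0
```

>>> arm_command(
  series=[
    [0,2,0.8,0,60],
    [0,2,0,0,60],
    [0,2,0,0,60],
    [0,1,0,0,60],
    [0,0,0,0,60],
  ],
)

```text
time_s: 18.35
eef_pos: [571.2, -119.3, 138.1]
tool_rot: [0.001, 0.646, 0.763, 0.0]
wrist_force: [-0.9, -0.9, 0.9]
width: 0.703
grip_force: 0.4
```

>>> arm_command(
  series=[
    [0,0.8,0,0,60],
    [0,0.8,0,0,60],
    [0,0,0,0,60],
    [0,0,0,0,60],
    [0,0,0,0,60],
  ],
)

```text
time_s: 18.85
eef_pos: [571.6, -118.8, 136.4]
tool_rot: [-0.0, 0.646, 0.763, -0.0]
wrist_force: [0.2, 0.0, -0.1]
width: 0.702
grip_force: 0.2
```

```bash
python3 tilt.py
```

```text
tcp [ 571.65 -118.76  136.4 ] tool-y yaw 9.5 shift [ -0.45 -10.87  -2.6 ] F [ 0.2  0.  -0.1] t 18.85
hub 1335 slope deg 2.6636948585566262 axis z world at y=0,44 [108.09 110.13]
disc rear 98 39.560451782620376 slope -0.12219881404100745
disc rim y [35.49 42.93] z 128.67787090722155
lug top y [43.35 48.93]
nose tip 1201 [81.77]
button back..front [-10.37  -4.01]
flange [1.42 4.86]
```

>>> arm_command(
  series=[
    [0,0.6,0,0,60],
    [0,0.5,0,0,60],
    [0,0,0,0,60],
    [0,0,0,0,60],
    [0,0,0,0,60],
  ],
)

```text
time_s: 19.5
eef_pos: [572.6, -118.6, 136.4]
tool_rot: [-0.0, 0.646, 0.763, -0.0]
wrist_force: [-3.1, 0.1, 0.5]
width: 0.702
grip_force: 1.6
```

>>> arm_command(
  series=[
    [0,-1,0,0,60],
    [0,-2,0,0,60],
    [0,-3,0,0,60],
    [0,-2,0,0,60],
    [0,0,0,0,60],
  ],
)

```text
time_s: 20.0
eef_pos: [564.7, -120.0, 136.6]
tool_rot: [0.0, 0.646, 0.763, 0.0]
wrist_force: [0.9, 0.0, 0.2]
width: 0.703
grip_force: 0.0
```

```bash
python3 tilt.py
```

```text
tcp [ 564.75 -119.98  136.6 ] tool-y yaw 9.49 shift [-0.39 -3.86 -2.4 ] F [0.9 0.  0.2] t 20.0
hub 1155 slope deg 3.8383732953229037 axis z world at y=0,44 [106.39 109.34]
disc rear 177 36.3171885502656 slope -0.05779419607046952
disc rim y [35.69 41.03] z 128.6894759174686
lug top y [44.58 48.91]
nose tip 827 [79.16]
button back..front [-13.8   -7.37]
flange [-2.04  2.95]
```

>>> arm_command(
  series=[
    [0,2,-2,0,60],
    [0,2,0,0,60],
    [0,2,0,0,60],
    [0,2,0,0,60],
    [0,1.2,0,0,60],
  ],
)

```text
time_s: 20.65
eef_pos: [573.8, -118.5, 138.6]
tool_rot: [-0.0, 0.646, 0.763, -0.0]
wrist_force: [-7.6, -0.8, 6.0]
width: 0.704
grip_force: 4.3
```

>>> arm_command(
  series=[
    [0,0.4,0,0,60],
    [0,0,0,0,60],
    [0,0,0,0,60],
    [0,0,0,0,60],
    [0,0,0,0,60],
  ],
)

```text
time_s: 21.15
eef_pos: [573.8, -118.5, 138.6]
tool_rot: [-0.001, 0.646, 0.763, -0.001]
wrist_force: [-6.3, -1.3, 5.0]
width: 0.703
grip_force: 3.7
```

```bash
python3 tilt.py
```

```text
tcp [ 573.77 -118.53  138.62] tool-y yaw 9.49 shift [ -0.32 -13.01  -0.36] F [-6.3 -1.3  5. ] t 21.15
hub 1405 slope deg -0.09234305446167075 axis z world at y=0,44 [109.22 109.15]
disc rear 107 40.03342572814979 slope -0.0037611432750715786
disc rim y [37.52 42.91] z 128.7685573937473
lug top y [43.36 48.91]
nose tip 1218 [82.07]
button back..front [-9.71 -4.02]
flange [2.   4.92]
```

>>> arm_command(
  series=[
    [0,-0.5,0,0,60],
    [0,-0.5,0,0,60],
    [0,-0.5,0,0,60],
    [0,-0.5,0,0,60],
    [0,0,0,0,60],
  ],
)

```text
time_s: 21.8
eef_pos: [572.5, -118.6, 138.4]
tool_rot: [0.0, 0.646, 0.763, 0.0]
wrist_force: [-0.5, 0.8, -0.3]
width: 0.706
grip_force: 0.2
```

```bash
python3 tilt.py
```

```text
tcp [ 572.51 -118.6   138.42] tool-y yaw 9.5 shift [ -0.46 -11.75  -0.58] F [-0.5  0.8 -0.3] t 21.8
hub 1347 slope deg 0.5079818215548187 axis z world at y=0,44 [108.65 109.04]
disc rear 101 39.626065726169756 slope -0.004719122220297226
disc rim y [36.34 42.94] z 128.58151111897018
lug top y [43.31 48.93]
nose tip 1188 [81.89]
button back..front [-10.44  -4.08]
flange [1.5  4.92]
```

>>> arm_command(
  series=[
    [0,-0.3,0,0,60],
    [0,-0.3,0,0,60],
    [0,-0.3,0,0,60],
    [0,-0.3,0,0,60],
    [0,-0.3,0,0,60],
  ],
)

```text
time_s: 22.45
eef_pos: [570.9, -118.9, 138.5]
tool_rot: [-0.0, 0.646, 0.763, 0.0]
wrist_force: [-0.2, 0.1, -0.5]
width: 0.701
grip_force: 0.1
```

```bash
python3 tilt.py
```

```text
tcp [ 570.95 -118.93  138.55] tool-y yaw 9.5 shift [ -0.4  -10.15  -0.45] F [-0.2  0.1 -0.5] t 22.45
hub 1294 slope deg 2.611940060919143 axis z world at y=0,44 [107.07 109.08]
disc rear 99 38.2635928152099 slope -0.047077564026027
disc rim y [34.84 42.91] z 128.46844525418882
lug top y [44.63 48.92]
nose tip 1167 [80.79]
button back..front [-11.8   -5.64]
flange [-0.11  4.79]
```

>>> arm_command(
  series=[
    [0,-0.3,0,0,60],
    [0,-0.4,0,0,60],
    [0,-0.4,0,0,60],
    [0,-0.4,0,0,60],
    [0,-0.5,0,0,60],
  ],
)

```text
time_s: 23.1
eef_pos: [569.0, -119.3, 138.6]
tool_rot: [0.0, 0.646, 0.763, 0.0]
wrist_force: [-0.3, -0.6, -0.4]
width: 0.701
grip_force: 0.0
```

```bash
python3 tilt.py
```

```text
tcp [ 569.01 -119.29  138.6 ] tool-y yaw 9.5 shift [-0.37 -8.18 -0.4 ] F [-0.3 -0.6 -0.4] t 23.1
hub 1243 slope deg 3.3369835692170775 axis z world at y=0,44 [106.44 109.  ]
disc rear 93 36.44942509577822 slope -0.05541275496948877
disc rim y [34.17 41.12] z 128.23487034484992
lug top y [44.65 48.94]
nose tip 885 [79.13]
button back..front [-13.74  -7.15]
flange [-2.    3.06]
```

The pin seats level under a 6 N push, but it settles back onto its balls as the finger retreats. I'll try once more, leaving by lifting straight up instead of dragging away.

>>> arm_command(
  series=[
    [0,2,0,0,60],
    [0,1.5,0,0,60],
    [0,1,0,0,60],
    [0,0.5,0,0,60],
    [0,0,0,0,60],
  ],
)

```text
time_s: 23.75
eef_pos: [573.7, -118.5, 138.6]
tool_rot: [-0.0, 0.646, 0.763, -0.0]
wrist_force: [-4.6, -1.0, 2.8]
width: 0.706
grip_force: 2.8
```

>>> arm_command(
  series=[
    [0,0,0,0,60],
    [0,0,-5,0,60],
    [0,0,-40,0,60],
    [0,-25,-40,0,60],
    [0,-15,-10,0,60],
  ],
)

```text
time_s: 24.25
eef_pos: [536.4, -125.7, 239.4]
tool_rot: [0.004, 0.646, 0.763, 0.002]
wrist_force: [-0.0, -0.3, 0.1]
width: 0.704
grip_force: 0.0
```

```bash
python3 tilt.py
```

```text
tcp [ 536.37 -125.69  239.37] tool-y yaw 9.53 shift [  0.92  24.31 100.56] F [-0.  -0.3  0.1] t 24.25
hub 762 slope deg 3.2728521147282517 axis z world at y=0,44 [106.47 108.99]
disc rear 142 36.36734823723762 slope -0.049808381297355014
disc rim y [35.63 41.1 ] z 128.7229481352498
lug top y [44.68 48.88]
nose tip 408 [78.99]
button back..front [-13.73  -7.92]
flange [-1.95  2.86]
```

>>> arm_command(
  series=[
    [0,0,0,0,60],
    [0,0,0,0,60],
    [0,0,0,0,60],
    [0,0,0,0,60],
    [0,0,0,0,60],
  ],
)

```text
time_s: 24.9
eef_pos: [534.5, -124.9, 233.0]
tool_rot: [-0.0, 0.646, 0.763, -0.0]
wrist_force: [0.2, -0.8, -0.6]
width: 0.703
grip_force: 0.0
```

```bash
python3 tilt.py
```

```text
tcp [ 534.49 -124.91  233.01] tool-y yaw 9.51 shift [-0.57 26.86 93.99] F [ 0.2 -0.8 -0.6] t 24.9
hub 790 slope deg 3.5016565635002816 axis z world at y=0,44 [106.42 109.11]
disc rear 159 36.438197942061244 slope -0.06256774858580966
disc rim y [35.78 41.25] z 128.6398788055065
lug top y [44.6  48.91]
nose tip 399 [79.11]
button back..front [-13.74  -7.51]
flange [-1.94  3.11]
```

The pin comes to the same stable rest each time: button out, held by its balls, with the ordinary locking play. The bar is level and the bottles and can are untouched, so I'm handing it in.

```bash
python3 -c "
from plant import r
print(r.job_done())"
```

```text
the job is handed in; nothing more can be done
None
```

I handed the job in with the bar down on its rest and the pin through both lugs, locked with its button out; the shoulder met the bracket when pushed, but on release the pin settles back to about a 2.5 mm gap and droops about 3°, the same each time, apparently held by its balls; the bottles and can were not touched, and the verdict was not shown.

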